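# Snap the lamp collars, shut the display cabinet, light it

## Task

First flip the cabinet's switch to the front to turn the light off, then take the pliers from the cork mat and squeeze the two ears of every lamp collar on the cabinet together with them until each collar snaps shut; keep the fingers themselves off the lamps and collars. When all are shut, push the glass door closed until its catch holds, and last of all flip the switch to the back again. At the end the lamps still stand upright on the cabinet, the pliers lie flat on the cork mat, and the vase, jar, quail and bowl are where they were.

Things in the scene. Friction and masses are not known exactly. Their poses are not given: they have to be found in the camera images.
- cabinet: Display cabinet, fixed, 170 deep (x) x 400 wide (y) x 240 mm high. Origin: centre of its underside on the table; x points to its back (front faces -x), y to its left end, z up. Front: wooden panel on the right, glass door on the left. On the flat top: the lamps in a row at local x = 30 mm, and the switch at the right end, local y = -165 mm.
- door_hinge (a point): Door's upright hinge line at mid-height, at the cabinet's front left edge. Glass door, 240 wide, 190 high (20 to 210 mm above the table), 14 mm thick. The point turns with the door: the panel runs 240 mm along its -y; its x points into the cabinet when shut; outer face at x = -14 mm. A knob sticks out 16 mm near the free edge, 30 mm below mid-height.
- door_panel (a joint): Door angle in rad: 0 shut, grows as it swings out towards the robot (starts at 0.5 to 0.95; stays where left). A sprung roller catch resists from about 0.06 rad (about 4 N at the free edge); pushed past it, the door rests at less than 0.02.
- switch (a joint): Toggle switch on the cabinet's top: 0 = off, lever leaning to the cabinet's front (-x); 1.0 rad = on, leaning to the back. It starts on and stays where it is left; push it over.
- switch_tip (a point): Tip of the switch's lever, 45 mm long, thin steel rod.
- pliers: Hinged snap pliers, 0.16 kg, 160 mm long, 22 mm high, lying flat on the mat. Origin: under mid-length; x from handles to jaws, z up; pivot at x = 15 mm. Two rubber handles, 22 high, 9 thick, from x = -85 to -5 mm, outer faces parallel and 58 mm apart when open. Two steel jaws, 12 high, at mid-height, tips at x = 80 mm; open, at x = 70 mm, 39 mm apart inside and 54 mm outside.
- pliers_hinge (a joint): Closing angle between the two halves of the pliers, rad: 0 open, 0.4 = jaws 16 mm apart (handles 33 mm over their outsides at x = -50 mm), 0.5 stop. Sprung open: 6 N on the handles when open, 9 N at 0.4. The body frame is that of the half with the right (-y) handle; the other half turns. Grip from above, a finger outside each handle, at x = -50 mm.
- mat: Fixed flat cork mat, 240 (x) x 180 mm (y), 4 mm thick, origin under its centre: the place of the pliers.
- lamp1: Spot lamp 1 (absent in some starts: None), 92 mm high, 0.6 kg; its 44 mm square foot stands loose between two 6 mm strips on the cabinet's top, so it can only shift along y. Origin: under its foot, on the stem's axis; axes like the cabinet's. Stem 14 mm thick; shade 36 mm wide from 62 mm up. Steel snap collar with two upright ears pointing to -x.
- ears1 (a point): Centre between the two ears of lamp 1, 35 mm before the stem's axis, 31 mm above the cabinet's top; axes like the cabinet's. The ears stand side by side in y, each 5 mm thick, 16 mm high, 10 to 40 mm before the stem's axis; outsides 26 mm apart open, 16 mm shut.
- clip1 (a joint): Closing angle of each ear of collar 1, rad: 0 open, 0.125 snapped shut. Both ears move together; a sprung catch resists with about 3.5 N on each ear (7 N if only one is pushed) up to half way, then snaps it shut and keeps it shut.
- lamp2: Spot lamp 2 (absent in some starts: None), 92 mm high, 0.6 kg; its 44 mm square foot stands loose between two 6 mm strips on the cabinet's top, so it can only shift along y. Origin: under its foot, on the stem's axis; axes like the cabinet's. Stem 14 mm thick; shade 36 mm wide from 62 mm up. Steel snap collar with two upright ears pointing to -x.
- ears2 (a point): Centre between the two ears of lamp 2, 35 mm before the stem's axis, 31 mm above the cabinet's top; axes like the cabinet's. The ears stand side by side in y, each 5 mm thick, 16 mm high, 10 to 40 mm before the stem's axis; outsides 26 mm apart open, 16 mm shut.
- clip2 (a joint): Closing angle of each ear of collar 2, rad: 0 open, 0.125 snapped shut. Both ears move together; a sprung catch resists with about 3.5 N on each ear (7 N if only one is pushed) up to half way, then snaps it shut and keeps it shut.
- lamp3: Spot lamp 3 (absent in some starts: None), 92 mm high, 0.6 kg; its 44 mm square foot stands loose between two 6 mm strips on the cabinet's top, so it can only shift along y. Origin: under its foot, on the stem's axis; axes like the cabinet's. Stem 14 mm thick; shade 36 mm wide from 62 mm up. Steel snap collar with two upright ears pointing to -x.
- ears3 (a point): Centre between the two ears of lamp 3, 35 mm before the stem's axis, 31 mm above the cabinet's top; axes like the cabinet's. The ears stand side by side in y, each 5 mm thick, 16 mm high, 10 to 40 mm before the stem's axis; outsides 26 mm apart open, 16 mm shut.
- clip3 (a joint): Closing angle of each ear of collar 3, rad: 0 open, 0.125 snapped shut. Both ears move together; a sprung catch resists with about 3.5 N on each ear (7 N if only one is pushed) up to half way, then snaps it shut and keeps it shut.
- lamp4: Spot lamp 4 (absent in some starts: None), 92 mm high, 0.6 kg; its 44 mm square foot stands loose between two 6 mm strips on the cabinet's top, so it can only shift along y. Origin: under its foot, on the stem's axis; axes like the cabinet's. Stem 14 mm thick; shade 36 mm wide from 62 mm up. Steel snap collar with two upright ears pointing to -x.
- ears4 (a point): Centre between the two ears of lamp 4, 35 mm before the stem's axis, 31 mm above the cabinet's top; axes like the cabinet's. The ears stand side by side in y, each 5 mm thick, 16 mm high, 10 to 40 mm before the stem's axis; outsides 26 mm apart open, 16 mm shut.
- clip4 (a joint): Closing angle of each ear of collar 4, rad: 0 open, 0.125 snapped shut. Both ears move together; a sprung catch resists with about 3.5 N on each ear (7 N if only one is pushed) up to half way, then snaps it shut and keeps it shut.
- vase: swirled clay vase, 66 mm thick, 115 mm high, standing on the table left of the cabinet; a bystander
- jar: glass jar with twist cap, 64 mm thick, 85 mm high, on the table in front of the cabinet's right part; a bystander
- quail: ceramic quail, about 55 mm, on the glass shelf inside the cabinet; a bystander
- bowl: aluminium bowl, 80 mm across, 35 mm high, on the glass shelf inside the cabinet; a bystander
Mind the look-alikes: they are no part of the job. Of the things like the pliers, leave any that is green; of the rest the larger one is meant. What is shaped like the lamp3 but pink is not meant.

How it is judged (in metres and radians):
On the way, in this order (a step that is already met when the one before it is completed fails the run):
1. the switch is flipped to the front (off) (value of joint switch below 0.2 rad), for 0.2 s.
2. then every lamp collar present is snapped shut (value of joint each of clip1, clip2, clip3, clip4 above 0.105 rad), for 0.2 s.
3. then the door is shut on its catch (value of joint door_panel below 0.03 rad), for 0.2 s.
4. then the switch is flipped to the back (on) (value of joint switch above 0.8 rad), for 0.2 s.
At the end, for the whole second after the job is handed in: Every lamp present has its collar snapped shut (ear angle above 0.105 rad) and stands upright on the cabinet, the door is shut on its catch (below 0.03 rad), the switch is over to the back (above 0.8 rad), and the pliers lie flat and still on the cork mat with their middle over it (all of step 2 and angle between each of lamp1, lamp2, lamp3, lamp4's own z axis and vertical below 0.2 rad and height (world z) of each of lamp1, lamp2, lamp3, lamp4 above 0.23 m and value of joint door_panel below 0.03 rad and value of joint switch above 0.8 rad and x of pliers in the frame of mat between -0.12 and 0.12 m and y of pliers in the frame of mat between -0.09 and 0.09 m and height (world z) of pliers below 0.015 m and angle between pliers's own z axis and vertical below 0.15 rad and linear speed of pliers below 0.02 m/s); the robot touches nothing.
It fails at once if the fingers press a lamp or its collar (contact force between the fingers and lamp1 above 1 N or contact force between the fingers and lamp2 above 1 N or contact force between the fingers and lamp3 above 1 N or contact force between the fingers and lamp4 above 1 N).
It fails at once if the vase is pushed away or tipped (distance of vase from where it was at the start of the episode above 0.03 m or angle between vase's own z axis and vertical above 0.4 rad).
It fails at once if the jar is pushed away or tipped (distance of jar from where it was at the start of the episode above 0.03 m or angle between jar's own z axis and vertical above 0.4 rad).
It fails at once if the quail is pushed away or tipped (distance of quail from where it was at the start of the episode above 0.03 m or angle between quail's own z axis and vertical above 0.4 rad).
It fails at once if the bowl is pushed away or tipped (distance of bowl from where it was at the start of the episode above 0.03 m or angle between bowl's own z axis and vertical above 0.4 rad).
Of lamp1, lamp2, lamp3, lamp4 only 2 to 4 are there at a start; the rules pass over those that are not, and their reading is None.
At some moment in a run one of pliers may be knocked a few centimetres aside while the robot is not near it.
It also fails if it takes over 192 s, if anything falls off the work surface, if the arm or the gripper's body presses on something with over 40 N, if the wrist force passes 120 N, or if a joint passes its speed limit or range.

## Robot

A 6-joint arm with a two-finger parallel gripper is mounted at the origin on the work surface. World frame = base frame: x ahead of the robot, y to its left, z up, the work surface at z = 0. Lengths are in m, angles in degrees, forces in N, time in s.
With the tool pointing down it reaches from about 0.375 to 0.9 m from the base axis. Payload 3.1 kg.
Tool frame: the origin (TCP) lies at the very end of the fingers, on their centre line; the grasp point (between the pads) lies 19 mm behind it (grasp_offset is the distance from the TCP to the grasp point, in m); z points along the fingers, y is the direction in which the jaws open and shut (so a half turn about z gives the same grasp; the last joint's range is limited). The gripper opens to 87 mm and grips with 3 to 60 N. Pads are 19 mm wide; open, the fingers measure 117 mm over their backs; the gripper's body (75 mm by 190 mm) begins 51 mm behind the grasp point.
Start: joints at [-75.602, 30.224, 82.088, -0, 67.689, -10.227], TCP at [0.26, -0.568, 0.223] pointing down, gripper open.
Joint ranges: [-176.69, 176.69], [-43.24, 126.21], [12.49, 139.97], [-82, 262], [0, 151.66], [-163.58, 163.58]. Speed limits (degrees/s): [159.86, 159.86, 180, 180, 180, 180].

## Interface

Orientations are given as a 3x3 rotation matrix whose columns are the frame's x, y, z axes.
In Python, from rig import * gives the robot as it stands. The module is installed in compiled form; this text tells all that it offers.
- The arm moves only by the tool play_rows, never from a script. Its argument "plan" is a list that holds one entry, the list of rows, each a list of 7 numbers: the shift along the world's x, y, z each as a share of 5 cm, from -1 to 1, then the turn, a rotation vector about the world's x, y, z each as a share of pi rad, from -1 to 1, then the gripper's target within -1 to 1 (fully open at 1, half-way at 0, shut at -1). A call has 1 to 12 rows; each row shifts and turns the commanded pose from where the row before left it; what a row does not reach is not made up. A row lasts 1/10 s, in which the tool goes at most 50 mm and 8.59 degrees, less where a joint would pass 70% of its speed; a pose out of reach is approached as far as the arm can. A call with a number of a shift or a turn outside -1 to 1 is refused whole. A call with a gripper value outside its range is refused whole. The fingers move at their own pace and stop on an object; the grip force is fixed at half the most. Time passes only in rows, so rows that do not move let the fingers close. It gives the time, the measured TCP pose, the force and the opening at its end, in the units of the state.
- read_state(): the state, without advancing time (a new reading comes with each control period).
- capture(name): name is "side" or "top"; returns the picture (480x640x3 uint8, red, green, blue); there is no depth.
- camera_params(name): a dict with "intrinsics" (3x3 intrinsics, pixels), "k1" (the pictures are not rectified: a ray, as slopes to the right and down, at radius r is drawn at 1 + k1 r^2 times it, then the intrinsics apply), "R" (3x3) and "t" (3): a world point X has camera coordinates R X + t. Camera axes: x right, y down, z forward; pixel columns grow to the right and rows downward; lengths in m; the calibration is good to about 2 mm. A picture is of the moment at which its call begins. camera_params takes no time and is no camera call.
- hand_in(): hands the job in, once; it reports no verdict.
The state is a dict: "time_s": time; "joint_positions": joint angles; "qvel": joint speeds; "tau": joint torques, N m; "position": TCP position; "tcp_rot": TCP orientation; "force": force on the tool from outside, world axes, zero at the start; "moment": the same for the moment, N m; "opening": opening from 0.0 (shut) to 1.0 (fully open).
Only numpy, scipy, OpenCV 4.12 (cv2) and the standard library are available. Lean on these libraries where they do the work, as an engineer would, in place of code of your own. Each camera call takes 0.05 s, during which the arm holds its last target. There are 200 camera calls.

## Working session

There is one attempt and no reset: what is moved stays moved. The work goes in short steps, Python scripts to look and compute and a tool call to move; the robot and the scene stay as the last step left them, time stands still between calls to the robot, and variables do not carry over. Pictures are saved under pics/ and viewed, about 12 in all and at most 16, crops included, and the job is handed in when it is done.

Besides the shell and the picture viewer there is one more tool, called after "Call:" as a command line: name --argument value ..., lists and objects as JSON in quotes. play_rows: Moves the arm, as the interface text tells. Its arguments: {"type":"object","properties":{"plan":{"type":"array"}},"required":["plan"]}

```bash
mkdir -p pics; cat > h.py <<'E'
from rig import *
import numpy as np, cv2
def snap(n,f):
    im=capture(n); cv2.imwrite(f'pics/{f}.png',im[:,:,::-1]); return im
def ray(n,u,v):
    c=camera_params(n);K=np.array(c['intrinsics']);R=np.array(c['R']);t=np.array(c['t'])
    d=np.array([(u-K[0,2])/K[0,0],(v-K[1,2])/K[1,1]]);s=d.copy()
    for _ in range(30): s=d/(1+c['k1']*(s@s))
    return -R.T@t, R.T@np.array([s[0],s[1],1])
def onz(n,u,v,z):
    o,d=ray(n,u,v); return o+d*(z-o[2])/d[2]
def proj(n,X):
    c=camera_params(n);K=np.array(c['intrinsics']);x=np.array(c['R'])@np.array(X)+np.array(c['t'])
    s=x[:2]/x[2];s=s*(1+c['k1']*(s@s));return np.array([K[0,0]*s[0]+K[0,2],K[1,1]*s[1]+K[1,2]])
def tri(u1,u2):
    o1,d1=ray('top',*u1);o2,d2=ray('side',*u2)
    A=np.stack([d1,-d2],1);s=np.linalg.lstsq(A,o2-o1,rcond=None)[0]
    p,q=o1+d1*s[0],o2+d2*s[1];return (p+q)/2,np.linalg.norm(p-q)
E
python3 - <<'E'
from h import *
snap('top','t0');snap('side','s0')
for n in('top','side'):
    c=camera_params(n);print(n,c,ray(n,320,240))
s=read_state();print(s['position'],s['tcp_rot'],s['force'])
E
```

```text
top {'intrinsics': array([[457.83075449,   0.        , 318.80398412],
       [  0.        , 457.83075449, 238.52322493],
       [  0.        ,   0.        ,   1.        ]]), 'k1': 0.029424385256875855, 'R': array([[-0.00962579, -0.99986659,  0.0131962 ],
       [-0.99515065,  0.00828682, -0.09801283],
       [ 0.0978904 , -0.01407565, -0.99509766]]), 't': array([-0.06894851,  0.59311703,  1.36808342])} (array([ 0.45565488, -0.0545977 ,  1.42041954]), array([ 0.0946553 , -0.01666093, -0.99537933]))
side {'intrinsics': array([[618.28098793,   0.        , 327.57199312],
       [  0.        , 618.28098793, 240.63862589],
       [  0.        ,   0.        ,   1.        ]]), 'k1': -0.16893519427971007, 'R': array([[-0.76305026, -0.64611724, -0.01693553],
       [-0.38141711,  0.47128946, -0.79524036],
       [ 0.52180004, -0.60034887, -0.60605772]]), 't': array([0.41148768, 0.39146014, 1.67012789])} (array([-0.40817743,  1.08403764,  1.33046756]), array([ 0.53153922, -0.59292258, -0.60502887]))
[ 0.26031286 -0.56748692  0.22168546] [[ 9.09045475e-01  4.16696673e-01 -4.55448968e-04]
 [ 4.16696756e-01 -9.09043592e-01  1.88700761e-03]
 [ 3.72286825e-04 -1.90515983e-03 -9.99998116e-01]] [-0.12692498 -0.26116303 -0.16900698]
```

View pics/t0.png

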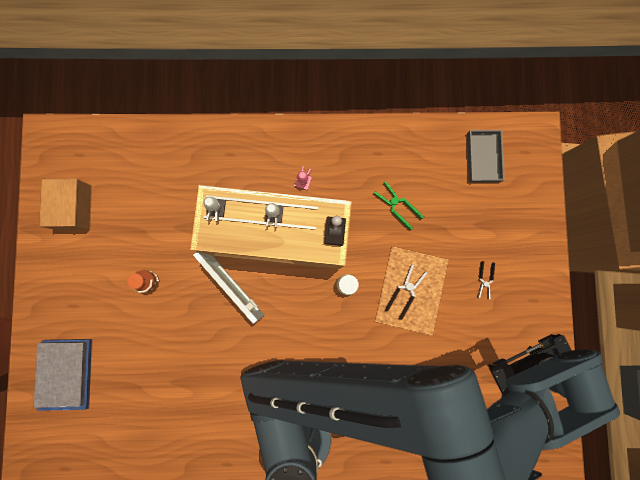

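View pics/s0.png

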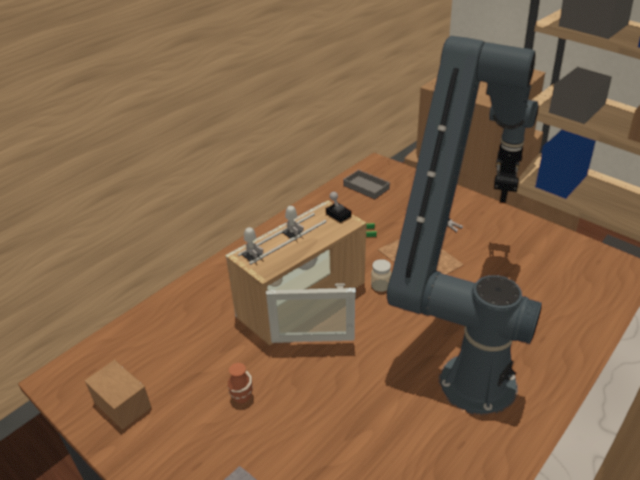

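The top view shows two lamps on the cabinet, at (212,205) and (272,212). The pink look-alike at (303,178) stands behind it. The switch is at (336,230), the open door runs (197,255)-(260,320), the jar is at (347,285) and the vase at (143,282).

Pliers candidates:
- Green at (400,205): excluded by colour.
- Small black at (487,280): the smaller of the two.
- Larger black at (407,290) on the cork mat: this one fits.

I'll confirm it in one enlarged crop.

```bash
python3 - <<'E'
import cv2
a=cv2.imread('pics/t0.png')
cv2.imwrite('pics/c1.png',cv2.resize(a[170:345,185:505],None,fx=2.5,fy=2.5,interpolation=cv2.INTER_CUBIC))
b=cv2.imread('pics/s0.png')
cv2.imwrite('pics/c2.png',cv2.resize(b[180:350,215:475],None,fx=3,fy=3,interpolation=cv2.INTER_CUBIC))
E
```

```text
(no output)
```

View pics/c1.png

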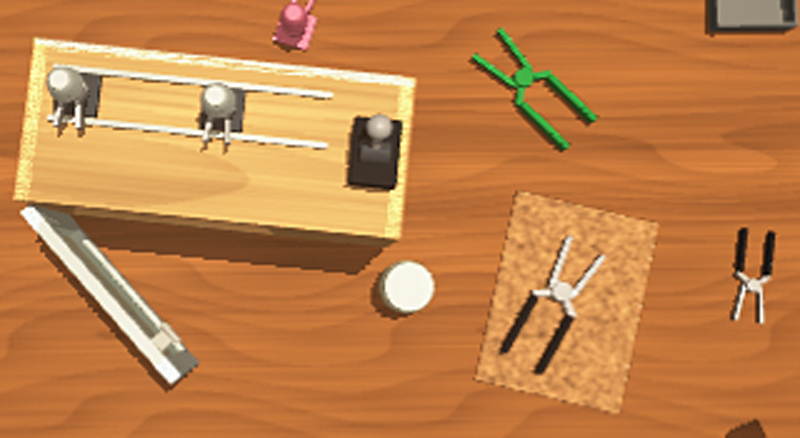

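View pics/c2.png

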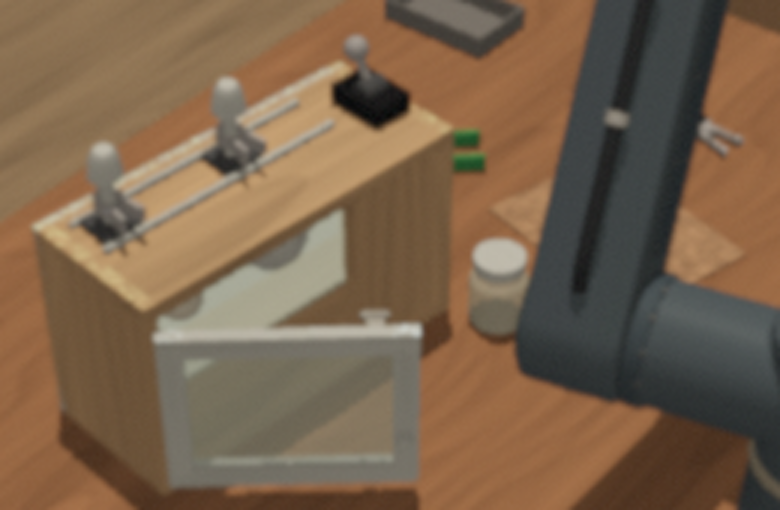

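The crop confirms the larger black-handled pliers on the mat, with handles towards the robot and jaws pointing away. The side crop shows the door and the switch lever, whose tip is at side (334,196).

```bash
python3 - <<'E'
from h import *
f=lambda x,y:(185+x/2.5-.3,170+y/2.5-.3)
g=lambda x,y:(215+x/3-.3,180+y/3-.3)
bl,br,fr,fl=[onz('top',*f(*p),.24)[:2] for p in((36,38),(415,76),(400,240),(14,200))]
print('corners',bl,br,fr,fl,[np.linalg.norm(a-b).round(4) for a,b in((bl,br),(br,fr),(fr,fl),(fl,bl))])
c=(bl+br+fr+fl)/4
y=(bl+fl-br-fr);x=(bl+br-fl-fr);a1=np.arctan2(-y[0],y[1]);a2=np.arctan2(x[1],x[0]);print('cab',c,np.degrees([a1,a2]))
a=(a1*2.4+a2)/3.4
X=np.array([np.cos(a),np.sin(a)]);Y=np.array([-X[1],X[0]])
print('yaw',np.degrees(a))
L=lambda p:np.array([(p[:2]-c)@X,(p[:2]-c)@Y])
p,e=tri(f(378,126),g(356,47));print('tip',p,e,L(p))
for nm,q in(('earL',((60,126),(82,127))),('earR',((207,147),(229,148)))):
    for u in q:
        P=onz('top',*f(*u),.24+.031+.004);print(nm,P,L(P))
for nm,u in(('shadeL',(67,84)),('shadeR',(218,101))):
    P=onz('top',*f(*u),.24+.085);print(nm,P,L(P))
m=[onz('top',*f(*p),.004)[:2] for p in((517,190),(658,226),(619,413),(474,378))]
print('mat',np.mean(m,0),m)
for nm,u,z in(('piv',(564,292),.02),('h1',(504,352),.026),('h2',(540,372),.026),('j1',(568,240),.021),('j2',(602,258),.021)):
    print(nm,onz('top',*f(*u),z))
print('jar',onz('top',*f(406,287),.085),'vase',onz('top',140,282,.1))
for nm,u in(('doorfree',(180,386)),('dooredgein',(196,365)),('hingeouter',(22,210)),('hinge in',(40,207))):
    P=onz('top',*f(*u),.21);print(nm,P,L(P))
print('tri free',tri(f(196,365),g(420,328)),tri(f(22,210),g(155,338)))
for ly in (.12,.0,-.12): print(ly, c+X*.03+Y*ly)
E
```

```text
corners [0.71477194 0.23928923] [ 0.67200502 -0.15565012] [ 0.50084048 -0.13736369] [0.54567152 0.2591628 ] [np.float64(0.3972), np.float64(0.1721), np.float64(0.3991), np.float64(0.1703)]
cab [0.60832224 0.05135956] [-6.31568545 -6.39886355]
yaw -6.340149594717822
tip [ 0.60882967 -0.11409581  0.30529581] 0.0041840783592794 [ 0.01877569 -0.16438737]
earL [0.61713183 0.20531914 0.275     ] [-0.00824617  0.15399079]
earL [0.61595873 0.1833337  0.275     ] [-0.00698422  0.13201027]
earR [0.5947354  0.05798714 0.275     ] [-0.01423563  0.00508664]
earR [0.59354753 0.03589517 0.275     ] [-0.0129766  -0.01700139]
shadeL [0.65089491 0.18779822 0.325     ] [0.02724526 0.14030551]
shadeR [0.63332521 0.04251736 0.325     ] [ 0.02582649 -0.00602702]
mat [ 0.43323512 -0.35844875] [array([ 0.57069466, -0.30039928]), array([ 0.5244781 , -0.47404894]), array([ 0.29710018, -0.41756906]), array([ 0.34066753, -0.24177772])]
piv [ 0.44426096 -0.35170176  0.02      ]
h1 [ 0.37302461 -0.27578739  0.026     ]
h2 [ 0.34884731 -0.31855703  0.026     ]
j1 [ 0.50744304 -0.35829405  0.021     ]
j2 [ 0.48514525 -0.39915646  0.021     ]
jar [ 0.45219766 -0.15436284  0.085     ] vase [0.46556036 0.43638993 0.1       ]
doorfree [0.35248684 0.09192612 0.21      ] [-0.25875046  0.01206635]
dooredgein [0.37384486 0.07540206 0.21      ] [-0.23569831 -0.00199806]
hingeouter [0.53732509 0.25858848 0.21      ] [-0.09344737  0.19812121]
hinge in [0.54031737 0.23982148 0.21      ] [-0.08840094  0.17979942]
tri free (array([0.3722713 , 0.07711475, 0.19167803]), np.float64(0.0008424270674972616)) (array([0.53591588, 0.25701314, 0.21199756]), np.float64(0.003239568541532275))
0.12 [0.65139045 0.16731269]
0.0 [0.63813875 0.04804663]
-0.12 [ 0.62488706 -0.07121943]
```

Call:
play_rows --plan '[[[0,0,0.85,0,0,-0.043,-1],[0,0,0.85,0,0,-0.043,-1],[0,0,0.85,0,0,-0.043,-1],[0.6,0.7,0,0,0,-0.043,-1],[0.6,0.7,0,0,0,0,-1],[0.6,0.7,0,0,0,0,-1],[0.6,0.7,0,0,0,0,-1],[0.6,0.7,0,0,0,0,-1],[0.6,0.7,0,0,0,0,-1],[0.6,0.7,0,0,0,0,-1],[0.6,0.7,0,0,0,0,-1],[0.6,0.7,0,0,0,0,-1]]]'

```text
time_s: 1.3
position: [0.5312, -0.2513, 0.3496]
tcp_rot: [[0.994, -0.11, -0.001], [-0.11, -0.994, 0.0], [-0.001, -0.0, -1.0]]
force: [0.4, -0.1, -0.5]
opening: 0.033
```

Call:
play_rows --plan '[[[0.57,0.67,0,0,0,0,-1],[0.57,0.67,0,0,0,0,-1],[0.58,0.67,0,0,0,0,-1],[0.58,0.67,0,0,0,0,-1],[0,0,-0.6,0,0,0,-1],[0,0,-0.6,0,0,0,-1],[0,0,0,0,0,0,-1]]]'

```text
time_s: 2.0
position: [0.6424, -0.1174, 0.2845]
tcp_rot: [[0.994, -0.109, -0.011], [-0.109, -0.994, 0.004], [-0.012, -0.003, -1.0]]
force: [-0.5, 0.4, -0.5]
opening: 0.005
```

```bash
python3 - <<'E'
from h import *
a=snap('top','t1');b=snap('side','s1')
A=cv2.resize(a[170:270,260:390],None,fx=4,fy=4);B=cv2.resize(b[120:250,260:390],None,fx=4,fy=4)
o=np.zeros((520,1040,3),np.uint8);o[:400,:520]=A;o[:520,520:]=B
cv2.imwrite('pics/c3.png',cv2.resize(o,(800,400))[:,:,::-1])
E
```

```text
(no output)
```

View pics/c3.png

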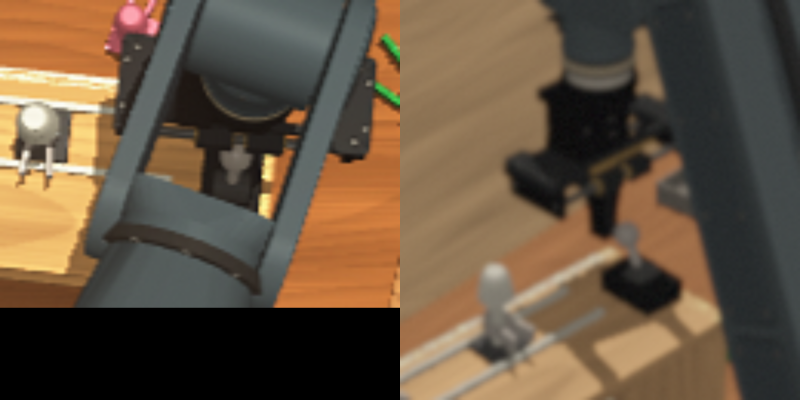

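The fingers stand behind the lever with its ball in front of them. I'll push to the front.

Call:
play_rows --plan '[[[-0.25,0.028,0,0,0,0,-1],[-0.25,0.028,0,0,0,0,-1],[-0.25,0.028,0,0,0,0,-1],[-0.25,0.028,0,0,0,0,-1],[-0.25,0.028,0,0,0,0,-1],[-0.2,0.022,0,0,0,0,-1],[0,0,0,0,0,0,-1],[0,0,0,0,0,0,-1]]]'

```text
time_s: 2.9
position: [0.5903, -0.1138, 0.2946]
tcp_rot: [[0.993, -0.113, 0.044], [-0.113, -0.994, -0.005], [0.044, 0.0, -0.999]]
force: [32.8, -0.5, -16.9]
opening: 0.007
```

Lever at its stop with 33 N. I'll back off and rise.

Call:
play_rows --plan '[[[0.4,-0.044,0,0,0,0,-1],[0.5,-0.055,0,0,0,0,-1],[0,0,1,0,0,0,-1],[0,0,0.6,0,0,0,0],[-0.6,-0.7,0,0,0,-0.02,1],[-0.6,-0.7,0,0,0,-0.03,1],[-0.6,-0.7,0,0,0,-0.03,1],[-0.6,-0.7,0,0,0,-0.03,1],[-0.6,-0.7,0,0,0,-0.03,1],[0,0,0,0,0,0,1]]]'

```text
time_s: 3.9
position: [0.4651, -0.2962, 0.3727]
tcp_rot: [[0.848, -0.531, 0.002], [-0.531, -0.848, -0.005], [0.004, 0.004, -1.0]]
force: [0.8, 0.5, 0.1]
opening: 0.559
```

```bash
python3 - <<'E'
from h import *
a=snap('top','t2');b=snap('side','s2')
A=a[170:370,180:480];B=cv2.resize(b[160:310,220:445],(300,200))
o=np.vstack([A,B]);cv2.imwrite('pics/c4.png',cv2.resize(np.hstack([A,B]),(800,267*1),interpolation=cv2.INTER_CUBIC)[:,:,::-1])
E
```

```text
(no output)
```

View pics/c4.png

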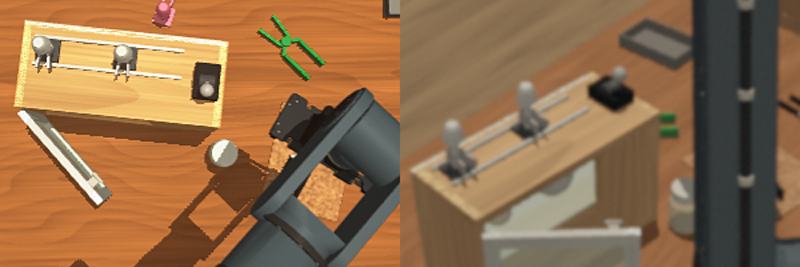

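The switch is off. Now I'll clear the view of the mat for a fresh fix on the pliers.

Call:
play_rows --plan '[[[-0.1,0.9,0,0,0,0,1],[-0.1,0.9,0,0,0,0,1],[-0.1,0.9,0,0,0,0,1],[-0.1,0.9,0,0,0,0,1],[-0.1,0.9,0,0,0,0,1],[0,0,0,0,0,0,1]]]'

```text
time_s: 4.6
position: [0.4421, -0.0599, 0.3714]
tcp_rot: [[0.857, -0.515, 0.002], [-0.515, -0.857, 0.002], [0.0, -0.003, -1.0]]
force: [0.6, -0.0, 0.2]
opening: 1.0
```

```bash
cat > pl.py <<'E'
from h import *
def pliers(a):
    # dark handles (z .026) within the mat's surroundings
    x0,y0=345,235
    s=a[y0:355,x0:470].astype(int)
    k=((s.max(2)<60)*255).astype(np.uint8)
    n,l,st,ce=cv2.connectedComponentsWithStats(k)
    out=[]
    for i in np.argsort(-st[1:,4])[:3]+1:
        yy,xx=np.nonzero(l==i)
        (cx,cy),(w,h),an=cv2.minAreaRect(np.stack([xx,yy],1).astype(np.float32))
        W=np.array([onz('top',x+x0,y+y0,.026)[:2] for x,y in zip(xx,yy)])
        u=np.linalg.svd(W-W.mean(0))[2][0];u*=np.sign(u[0])
        print('comp',st[i,4],W.mean(0),np.degrees(np.arctan2(u[1],u[0])),np.ptp((W-W.mean(0))@u));out.append(W.mean(0))
    return out
E
python3 - <<'E'
from pl import *
a=snap('top','t3');pliers(a)
print(np.abs(a[235:355,365:455].astype(int)-cv2.imread('pics/t0.png')[235:355,365:455,::-1]).max(2).__gt__(60).sum())
E
```

```text
comp 78 [ 0.38257549 -0.33633023] -31.339026531658774 0.07617295767695839
comp 76 [ 0.40744826 -0.29464348] -31.141634533584263 0.07582029992831504
comp 23 [ 0.45213595 -0.15688785] -19.52481898866085 0.038230925269588024
26
```

Call:
play_rows --plan '[[[-0.17,-0.845,-0.3,0,0,0,1],[-0.17,-0.845,-0.3,0,0,0,1],[-0.17,-0.845,-0.3,0,0,0,1],[-0.17,-0.845,-0.3,0,0,0,1],[-0.17,-0.845,-0.3,0,0,0,1],[-0.17,-0.835,-0.3,0,0,0,1],[0,0,-0.9,0,0,0,1],[0,0,-0.9,0,0,0,1],[0,0,-0.9,0,0,0,1],[0,0,-0.9,0,0,0,1],[0,0,-0.9,0,0,0,1],[0,0,0,0,0,0,1]]]'

```text
time_s: 5.85
position: [0.3895, -0.3166, 0.0491]
tcp_rot: [[0.852, -0.523, -0.008], [-0.523, -0.852, 0.01], [-0.013, -0.005, -1.0]]
force: [-0.9, 0.7, 1.1]
opening: 0.998
```

Call:
play_rows --plan '[[[0.02,0.06,-0.42,0,0,0,1],[0,0,-0.41,0,0,0,1],[0,0,0,0,0,0,0.5],[0,0,0,0,0,0,0.22],[0,0,0,0,0,0,0.22],[0,0,0,0,0,0,0.22],[0,0,0,0,0,0,0.22],[0,0,0,0,0,0,0.22]]]'

```text
time_s: 6.65
position: [0.3934, -0.3167, 0.0148]
tcp_rot: [[0.852, -0.523, 0.001], [-0.523, -0.852, -0.002], [0.002, 0.001, -1.0]]
force: [-0.5, 0.1, 7.5]
opening: 0.624
```

Call:
play_rows --plan '[[[0,0,0,0,0,0,0.6],[0,0,0,0,0,0,0.6],[0,0,0,0,0,0,0.6],[0,0,0,0,0,0,0.6]]]'

```text
time_s: 7.05
position: [0.3928, -0.3158, 0.0135]
tcp_rot: [[0.852, -0.523, -0.0], [-0.523, -0.852, 0.0], [-0.0, -0.0, -1.0]]
force: [-0.9, 0.5, -0.3]
opening: 0.791
```

Call:
play_rows --plan '[[[-0.04,0.05,-0.14,0,0,0,0.6],[0,0,0,0,0,0,0.6],[0,0,0,0,0,0,0.22],[0,0,0,0,0,0,0.22],[0,0,0,0,0,0,0.22],[0,0,0,0,0,0,0.22]]]'

```text
time_s: 7.65
position: [0.3909, -0.3133, 0.0065]
tcp_rot: [[0.852, -0.523, -0.0], [-0.523, -0.852, 0.0], [-0.0, -0.0, -1.0]]
force: [-0.5, -1.2, -1.4]
opening: 0.625
```

Call:
play_rows --plan '[[[0,0,0.2,0,0,0,0.22],[0,0,0.6,0,0,0,0.22],[0,0,0.8,0,0,0,0.22],[0,0,0.8,0,0,0,0.22],[0,0,0.8,0,0,0,0.22],[0,0,0.8,0,0,0,0.22],[0,0,0.8,0,0,0,0.22],[0,0,0.8,0,0,0,0.22],[0,0,0.8,0,0,0,0.22],[0,0,0,0,0,0,0.22],[0,0,0,0,0,0,0.22]]]'

```text
time_s: 8.75
position: [0.3907, -0.3131, 0.3276]
tcp_rot: [[0.852, -0.523, 0.001], [-0.523, -0.852, -0.002], [0.002, 0.001, -1.0]]
force: [0.2, 0.6, -2.1]
opening: 0.609
```

```bash
python3 - <<'E'
from h import *
a=snap('top','t4');b=snap('side','s4');s=read_state();print(s['position'],s['force'],s['moment'])
A=cv2.resize(a[200:350,360:510],(400,400));B=cv2.resize(b[100:300,340:540],(400,400))
cv2.imwrite('pics/c5.png',np.hstack([A,B])[:,:,::-1])
E
```

```text
[ 0.38992066 -0.31217446  0.32519631] [-0.48454838 -0.97260898 -1.84210683] [6.20188801e-02 3.84012210e-02 1.58944861e-05]
```

View pics/c5.png

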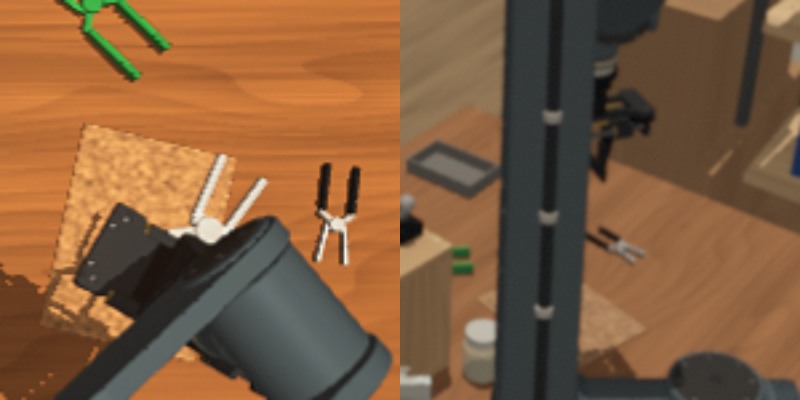

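Pliers are held, level and carried. Next they go in front of the right lamp.

Call:
play_rows --plan '[[[0.07,0.84,0,0,0,0,0.22],[0.07,0.84,0,0,0,0,0.22],[0.07,0.84,0,0,0,0.0345,0.22],[0.07,0.84,0,0,0,0.0345,0.22],[0.07,0.84,0,0,0,0.0345,0.22],[0.07,0.84,0,0,0,0.0345,0.22],[0.07,0.84,0,0,0,0,0.22],[0.07,0.84,0,0,0,0,0.22],[0.07,0.84,0,0,0,0,0.22],[0,0,0,0,0,0,0.22],[0,0,0,0,0,0,0.22]]]'

```text
time_s: 9.95
position: [0.4212, 0.0654, 0.3249]
tcp_rot: [[0.994, -0.114, -0.004], [-0.114, -0.994, -0.0], [-0.004, 0.001, -1.0]]
force: [0.2, -0.1, -2.0]
opening: 0.609
```

```bash
python3 - <<'E'
from h import *
a=snap('top','t5');b=snap('side','s5');s=read_state();print(s['position'],s['tcp_rot'],s['force'],s['opening'])
A=cv2.resize(a[190:310,200:320],(400,400),interpolation=cv2.INTER_CUBIC);B=cv2.resize(b[180:300,240:360],(400,400),interpolation=cv2.INTER_CUBIC)
cv2.imwrite('pics/c6.png',np.hstack([A,B])[:,:,::-1])
E
```

```text
[0.42182222 0.06390519 0.32547802] [[ 9.93110970e-01 -1.17146746e-01 -2.69090942e-03]
 [-1.17147824e-01 -9.93114458e-01 -2.46042169e-04]
 [-2.64355801e-03  5.59581360e-04 -9.99996349e-01]] [-0.55582857 -0.61174433 -1.62483692] 0.6084355303845628
```

View pics/c6.png

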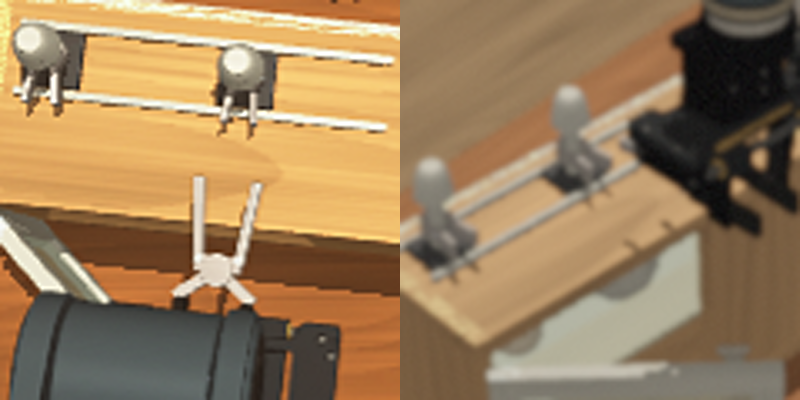

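```bash
python3 - <<'E'
from h import *
f=lambda x,y:(200+x/3.333-.35,190+y/3.333-.35)
c=np.array([.6083,.0514]);a=np.radians(-6.34);X=np.array([np.cos(a),np.sin(a)]);Y=np.array([-X[1],X[0]])
L=lambda p:np.array([(p[:2]-c)@X,(p[:2]-c)@Y]).round(4)
print(tri(f(199,178),(309,223)))
for z in(.325,.334,.345):
  l,r,p=[onz('top',*f(*u),z) for u in((199,178),(258,184),(217,268))]
  m=(l+r)/2;d=m-p;print(z,L(l),L(r),L(p),'mid',L(m),np.linalg.norm(d),np.degrees(np.arctan2(d[1],d[0])))
print('tcp',L(np.array(read_state()['position'])))
for u in((18,95),(56,98),(28,98),(227,115),(251,120)):
  print(u,L(onz('top',*f(*u),.279)))
for ly in(.1415,-.006):
  for dy in(-.0105,.0105):
    P=c+X*(-.01)+Y*(ly+dy);q=proj('top',[*P,.279]);print('exp ear front',ly,dy,((q-[200-.35,190-.35])*3.333).round(0))
E
```

```text
(array([0.54867331, 0.06831802, 0.3319965 ]), np.float64(0.01095806990941865))
0.325 [-0.0566  0.0149] [-0.0566 -0.0277] [-0.1195 -0.0052] mid [-0.0566 -0.0064] 0.06289310055422374 -7.418154480877882
0.334 [-0.0573  0.0138] [-0.0573 -0.0284] [-0.1197 -0.0061] mid [-0.0573 -0.0073] 0.06237636894048683 -7.418154480877863
0.345 [-0.0581  0.0124] [-0.0581 -0.0294] [-0.1199 -0.0073] mid [-0.0581 -0.0085] 0.06174480807925273 -7.4181544808778614
tcp [-0.1867 -0.0082]
(18, 95) [-0.0047  0.1626]
(56, 98) [-0.0041  0.1341]
(28, 98) [-0.0062  0.1549]
(227, 115) [-0.0037  0.0052]
(251, 120) [-0.0056 -0.0132]
exp ear front 0.1415 -0.0105 [ 59. 106.]
exp ear front 0.1415 0.0105 [ 31. 103.]
exp ear front -0.006 -0.0105 [255. 126.]
exp ear front -0.006 0.0105 [227. 123.]
```

Call:
play_rows --plan '[[[0.0,0.03,-0.63,0,0,0,0.22],[0,0,-0.63,0,0,0,0.22],[0,0,0,0,0,0,0.22],[0.3,-0.033,0,0,0,0,0.22],[0.3,-0.033,0,0,0,0,0.22],[0.3,-0.033,0,0,0,0,0.22],[0.3,-0.033,0,0,0,0,0.22],[0,0,0,0,0,0,0.22],[0,0,0,0,0,0,0.22]]]'

```text
time_s: 10.95
position: [0.4831, 0.0586, 0.2643]
tcp_rot: [[0.993, -0.118, 0.002], [-0.118, -0.993, -0.0], [0.002, -0.0, -1.0]]
force: [-0.6, 0.4, -1.8]
opening: 0.614
```

```bash
python3 - <<'E'
from h import *
a=snap('top','t6');b=snap('side','s6');s=read_state();print(s['position'],s['tcp_rot'],s['force'],s['opening'])
c=np.array([.6083,.0514]);r=np.radians(-6.34);X=np.array([np.cos(r),np.sin(r)]);d=s['position'][:2]-c;print(d@X,d@[-X[1],X[0]])
A=cv2.resize(a[190:270,230:310],(400,400),interpolation=cv2.INTER_CUBIC);B=cv2.resize(b[180:260,260:340],(400,400),interpolation=cv2.INTER_CUBIC)
cv2.imwrite('pics/c7.png',np.hstack([A,B])[:,:,::-1])
E
```

```text
[0.48260385 0.05890504 0.26420253] [[ 9.93062534e-01 -1.17579875e-01  1.33265437e-03]
 [-1.17579729e-01 -9.93063428e-01 -1.87658977e-04]
 [ 1.34547524e-03  2.96639595e-05 -9.99999094e-01]] [ 0.28104157  0.66864068 -0.88205094] 0.6129612852430355
-0.12575617176603 -0.006421262331110828
```

View pics/c7.png

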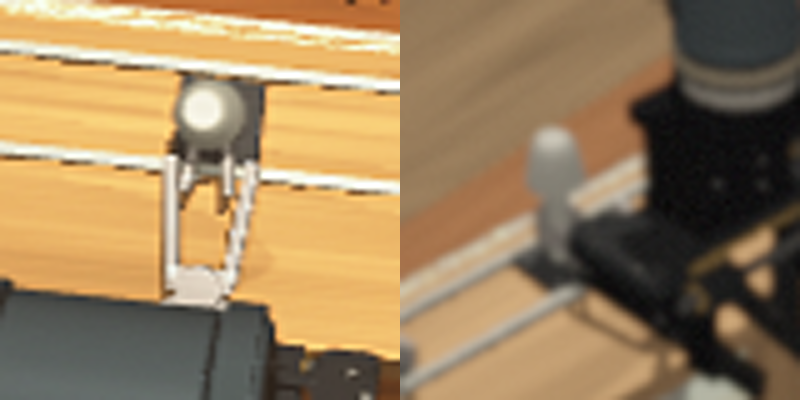

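The jaws straddle both ears (picture 7 of the budget). I'll squeeze slowly.

Call:
play_rows --plan '[[[0,0,0,0,0,0,0.1],[0,0,0,0,0,0,0.0],[0,0,0,0,0,0,-0.1],[0,0,0,0,0,0,-0.2],[0,0,0,0,0,0,-0.29],[0,0,0,0,0,0,-0.29],[0,0,0,0,0,0,-0.29],[0,0,0,0,0,0,-0.29]]]'

```text
time_s: 11.85
position: [0.4825, 0.0594, 0.2635]
tcp_rot: [[0.993, -0.117, -0.0], [-0.117, -0.993, -0.0], [-0.0, 0.0, -1.0]]
force: [0.0, 0.4, -1.2]
opening: 0.356
```

```bash
python3 - <<'E'
from h import *
a=snap('top','t7');s=read_state();print(s['position'],s['force'],s['opening'])
A=cv2.resize(a[190:270,230:310],(400,400),interpolation=cv2.INTER_CUBIC)
cv2.imwrite('pics/c8.png',A[:,:,::-1])
E
```

```text
[0.48244445 0.05945812 0.2635346 ] [-0.10983084  0.27541125 -0.77295346] 0.3577205847217837
```

View pics/c8.png

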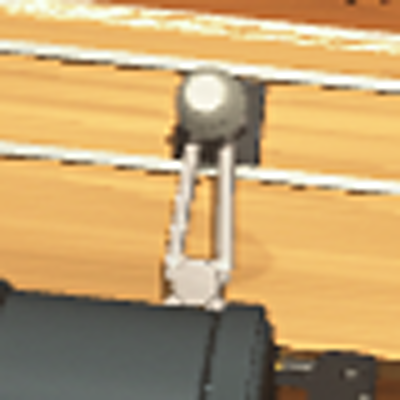

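Call:
play_rows --plan '[[[0,0,0,0,0,0,0.0],[0,0,0,0,0,0,0.22],[0,0,0,0,0,0,0.22],[-0.3,0.033,0,0,0,0,0.22],[-0.3,0.033,0,0,0,0,0.22],[-0.3,0.033,0,0,0,0,0.22],[-0.3,0.033,0,0,0,0,0.22],[0.08,0.74,0,0,0,0,0.22],[0.08,0.74,0,0,0,0,0.22],[0.08,0.74,0,0,0,0,0.22],[0.08,0.74,0,0,0,0,0.22],[0,0,0,0,0,0,0.22]]]'

```text
time_s: 13.1
position: [0.439, 0.2177, 0.2637]
tcp_rot: [[0.994, -0.112, 0.002], [-0.112, -0.994, 0.002], [0.001, -0.002, -1.0]]
force: [-0.3, -0.7, -1.8]
opening: 0.61
```

```bash
python3 - <<'E'
from h import *
a=snap('top','t8');b=snap('side','s8');s=read_state();print(s['position'],s['tcp_rot'][:2],s['force'],s['opening'])
A=cv2.resize(a[185:285,190:290],(400,400),interpolation=cv2.INTER_CUBIC)
B=cv2.resize(b[190:290,225:325],(400,400),interpolation=cv2.INTER_CUBIC)
cv2.imwrite('pics/c9.png',np.hstack([A,B])[:,:,::-1])
E
```

```text
[0.4380489  0.21447124 0.26330857] [[ 9.93445634e-01 -1.14303677e-01 -6.65293919e-04]
 [-1.14304148e-01 -9.93445541e-01 -7.19889835e-04]] [ 0.79954045 -0.14814866 -1.71724501] 0.6138246163017624
```

View pics/c9.png

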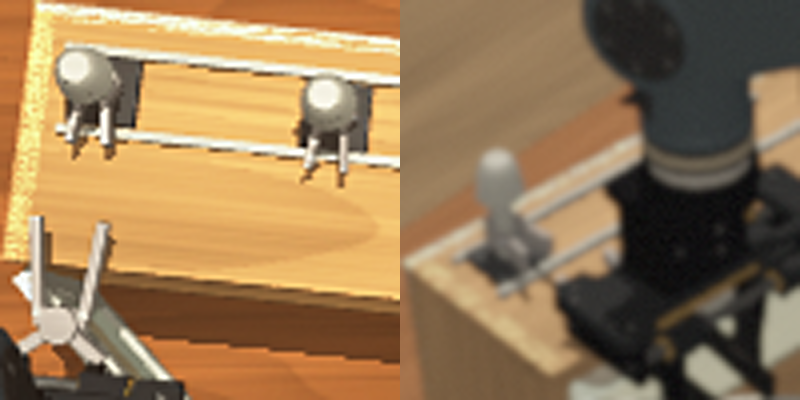

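```bash
python3 - <<'E'
from h import *
f=lambda x,y:(190+x/4-.35,185+y/4-.35)
print('tip L', tri(f(37,218),(277.3,254)))
# brightness profiles across the ears, along cabinet Y, at local x -.008, z .277
import sys
c=np.array([.6083,.0514]);r=np.radians(-6.34);X=np.array([np.cos(r),np.sin(r)]);Y=np.array([-X[1],X[0]])
for nm in('t0','t5','t8'):
  g=cv2.imread(f'pics/{nm}.png',0).astype(np.float32)
  for ly in(.1425,-.006):
    for lx in(-.002,-.006):
      ys=np.arange(-.02,.0201,.002)
      q=np.array([proj('top',[*(c+X*lx+Y*(ly+d)),.277]) for d in ys],np.float32)
      print(nm,ly,lx,cv2.remap(g,q[:,0],q[:,1],cv2.INTER_LINEAR).ravel().astype(int))
b=cv2.imread('pics/s8.png');t=cv2.imread('pics/t8.png');b0=cv2.imread('pics/s0.png')
B=cv2.resize(b[240:275,255:305],(800,560),interpolation=cv2.INTER_CUBIC)
T=cv2.resize(t[200:235,255:285],(343,400),interpolation=cv2.INTER_CUBIC);T0=cv2.resize(cv2.imread('pics/t0.png')[200:235,255:285],(343,400),interpolation=cv2.INTER_CUBIC)
cv2.imwrite('pics/c10.png',np.hstack([T0,T]))
E
```

```text
tip L (array([0.55214448, 0.2093803 , 0.31099872]), np.float64(0.033656091737922056))
t0 0.1425 -0.002 [217 221 216 196 114 110 174 244 236 230 244 225 189 148 169 130 111 151
 233 219 217]
t0 0.1425 -0.006 [143 126 121 107  91 118 204 247 224 163 183 191 153  93  96  90 105 170
 247 218 183]
t0 -0.006 -0.002 [230 228 222 210 212 202 205 198 169 226 244 236 206 180 183 173 198 239
 221 216 221]
t0 -0.006 -0.006 [189 191 192 191 189 199 212 173 135 169 158 160 170 160  89 114 164 206
 215 177 180]
t5 0.1425 -0.002 [210 214 210 189 109 105 169 239 231 225 239 220 182 142 163 125 106 145
 227 214 213]
t5 0.1425 -0.006 [137 121 116 102  87 114 200 242 218 157 178 185 147  88  91  86 100 166
 244 212 178]
t5 -0.006 -0.002 [224 222 216 205 205 195 197 190 163 225 242 232 198 173 176 166 192 234
 214 211 217]
t5 -0.006 -0.006 [183 185 185 185 184 193 204 167 129 163 152 154 163 153  83 108 158 199
 208 170 173]
t8 0.1425 -0.002 [213 217 212 191 112 108 171 241 233 227 241 223 185 144 166 127 108 147
 230 216 214]
t8 0.1425 -0.006 [139 123 118 103  88 115 201 244 220 159 180 188 149  90  92  88 102 168
 246 214 179]
t8 -0.006 -0.002 [228 226 219 207 204 185 192 192 159 225 243 240 222 211 183 171 198 235
 215 214 219]
t8 -0.006 -0.006 [185 187 188 186 179 178 198 165 126 166 154 156 168 172 134 135 172 204
 208 170 175]
```

View pics/c10.png

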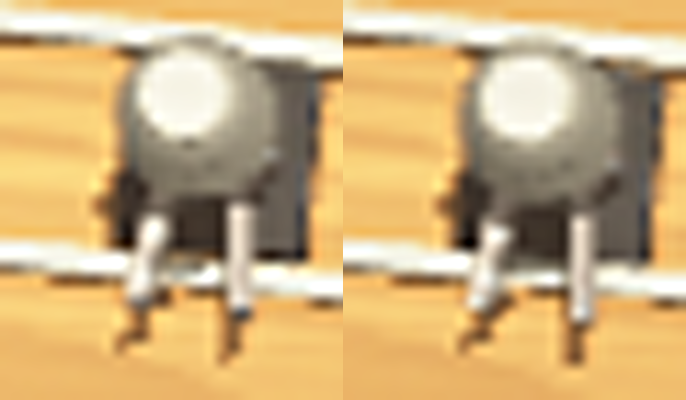

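```bash
python3 - <<'E'
from h import *
f=lambda x,y:(190+x/4-.35,185+y/4-.35)
print('tip R', tri(f(102,228),(277.3,254)))
P=np.array([0.43805,0.21447,0.2633]);x=np.array([.9934,-.1143,0]);y=np.array([.1143,.9934,0])
for z in(.272,.285):
  for s in(1,-1):
    for u in(.13,.11,.065):
      q=P+x*u+y*s*(.0215 if u>.1 else 0);q[2]=z;print(z,s,u,proj('top',q).round(1),proj('side',q).round(1))
print(f(37,218),f(102,228),f(56,326))
b=cv2.imread('pics/s8.png')
cv2.imwrite('pics/c11.png',cv2.resize(b[235:285,255:330],(750,500),interpolation=cv2.INTER_CUBIC))
E
```

```text
tip R (array([0.55931942, 0.184089  , 0.28803016]), np.float64(0.0052834886763542584))
0.272 1 0.13 [202.4 239.1] [264.5 263.6]
0.272 1 0.11 [201.4 247. ] [269.2 266.9]
0.272 1 0.065 [207.6 265.8] [286.1 271.1]
0.272 -1 0.13 [219.5 240.9] [276.8 256.6]
0.272 -1 0.11 [218.5 248.8] [281.5 259.9]
0.272 -1 0.065 [207.6 265.8] [286.1 271.1]
0.285 1 0.13 [201.2 238.6] [264.2 259.8]
0.285 1 0.11 [200.1 246.6] [268.8 263.2]
0.285 1 0.065 [206.4 265.6] [285.8 267.3]
0.285 -1 0.13 [218.5 240.4] [276.5 252.9]
0.285 -1 0.11 [217.5 248.4] [281.2 256.2]
0.285 -1 0.065 [206.4 265.6] [285.8 267.3]
(198.9, 239.15) (215.15, 241.65) (203.65, 266.15)
```

View pics/c11.png

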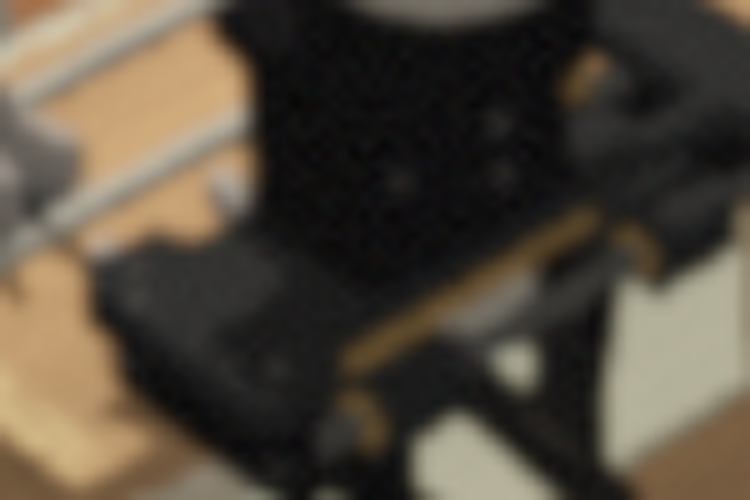

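```bash
python3 - <<'E'
from h import *
c=np.array([.6083,.0514]);r=np.radians(-6.34);X=np.array([np.cos(r),np.sin(r)]);Y=np.array([-X[1],X[0]])
L=lambda p:np.array([(p[:2]-c)@X,(p[:2]-c)@Y]).round(4)
f=lambda x,y:(190+x/4-.35,185+y/4-.35)
for u in((73,140),(107,143),(310,165),(343,170)): print(L(onz('top',*f(*u),.275)))
l,r_,p=[onz('top',*f(*u),.281) for u in((37,218),(102,228),(56,326))]
print('jaws',L(l),L(r_),L(p),'mid',L((l+r_)/2),'tcp',L(np.array(read_state()['position'])))
E
```

```text
[-0.0073  0.1561]
[-0.007   0.1347]
[-0.0078  0.0067]
[-0.0088 -0.0143]
jaws [-0.0588  0.1707] [-0.0609  0.1299] [-0.1242  0.1506] mid [-0.0599  0.1503] tcp [-0.1872  0.1433]
```

Call:
play_rows --plan '[[[0,0,-0.16,0,0,0,0.22],[0,0,0,0,0,0,0.22],[0.3,-0.033,0,0,0,0,0.22],[0.3,-0.033,0,0,0,0,0.22],[0.3,-0.033,0,0,0,0,0.22],[0.3,-0.033,0,0,0,0,0.22],[0,0,0,0,0,0,0.22],[0,0,0,0,0,0,0.22]]]'

```text
time_s: 14.0
position: [0.4993, 0.207, 0.2554]
tcp_rot: [[0.993, -0.118, 0.0], [-0.118, -0.993, 0.0], [0.0, -0.0, -1.0]]
force: [-0.7, -0.1, -0.7]
opening: 0.617
```

```bash
python3 - <<'E'
from h import *
a=snap('top','t9');b=snap('side','s9');s=read_state();print(s['position'],s['force'],s['opening'])
A=cv2.resize(a[190:260,180:250],(400,400),interpolation=cv2.INTER_CUBIC);B=cv2.resize(b[215:285,235:305],(400,400),interpolation=cv2.INTER_CUBIC)
cv2.imwrite('pics/c12.png',np.hstack([A,B])[:,:,::-1])
E
```

```text
[0.49806817 0.20711065 0.25538709] [ 0.15171372  0.36671291 -1.85144456] 0.6111852312645936
```

View pics/c12.png

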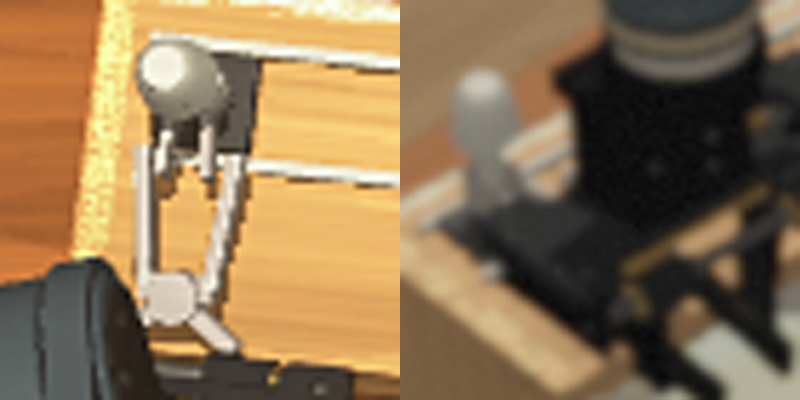

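The jaws straddle the left ears. I'll go 4 mm further and squeeze.

Call:
play_rows --plan '[[[0.08,-0.02,0,0,0,0,0.22],[0,0,0,0,0,0,0.1],[0,0,0,0,0,0,0.0],[0,0,0,0,0,0,-0.1],[0,0,0,0,0,0,-0.2],[0,0,0,0,0,0,-0.29],[0,0,0,0,0,0,-0.29],[0,0,0,0,0,0,-0.29],[0,0,0,0,0,0,-0.29]]]'

```text
time_s: 15.0
position: [0.5021, 0.2065, 0.2554]
tcp_rot: [[0.993, -0.116, -0.001], [-0.116, -0.993, 0.0], [-0.001, 0.0, -1.0]]
force: [-1.9, 1.7, -2.2]
opening: 0.395
```

Call:
play_rows --plan '[[[0,0,0,0,0,0,0.0],[0,0,0,0,0,0,0.22],[0,0,0,0,0,0,0.22],[-0.32,0.035,0,0,0,0,0.22],[-0.32,0.035,0,0,0,0,0.22],[-0.32,0.035,0,0,0,0,0.22],[-0.32,0.035,0,0,0,0,0.22],[0,0,0,0,0,0,0.22]]]'

```text
time_s: 15.8
position: [0.4365, 0.2132, 0.2555]
tcp_rot: [[0.993, -0.116, -0.002], [-0.116, -0.993, -0.001], [-0.002, 0.001, -1.0]]
force: [-1.1, -0.0, -1.9]
opening: 0.61
```

```bash
cat > ears.py <<'E'
from h import *
c=np.array([.6083,.0514]);r=np.radians(-6.34);X=np.array([np.cos(r),np.sin(r)]);Y=np.array([-X[1],X[0]])
L=lambda p:np.array([(p[:2]-c)@X,(p[:2]-c)@Y]).round(4)
def prof(a,ly,lx=-.004,z=.277):
    q=np.array([proj('top',[*(c+X*lx+Y*(ly+d)),z]) for d in np.arange(-.024,.0241,.002)],np.float32)
    return cv2.remap(a.mean(2).astype(np.float32),q[:,0],q[:,1],cv2.INTER_LINEAR).ravel().astype(int)
E
python3 - <<'E'
from ears import *
a=snap('top','t10');b=snap('side','s10');s=read_state();print(s['position'],L(s['position']),s['force'],s['opening'])
a0=cv2.imread('pics/t0.png')
for ly in(.1445,-.004):
  for lx in(-.003,-.007): print(ly,lx);print(prof(a0,ly,lx));print(prof(a,ly,lx))
E
```

```text
[0.43939684 0.21334984 0.2559413 ] [-0.1858  0.1423] [ 0.27016706  0.02008511 -1.42296399] 0.6100491294989582
0.1445 -0.003
[196 186 192 188 158  99 108 177 242 228 172 199 209 184 140 167 135 112
 149 237 192 160 162 177 185]
[192 181 186 181 156 134 135 122 134 217 223 132 100 114 125 207 181 146
 137 148 157 150 159 174 182]
0.1445 -0.007
[180 164 158 148 126  87 100 169 216 213 182 181 179 139  90  93  88  96
 144 205 202 188 183 183 181]
[177 160 153 148 157 182 178 119 130 185 204 105  86 107 157 243 191 179
 179 179 179 180 180 179 178]
-0.004 -0.003
[204 211 210 199 181 183 193 203 182 131 164 181 187 188 179 181 181 209
 239 215 172 171 169 172 180]
[200 207 206 195 176 173 175 191 175 120 162 179 188 201 212 199 187 210
 235 208 169 168 166 169 176]
-0.004 -0.007
[173 174 175 176 174 167 152 167 152 138 182 180 175 168 145  85  99 134
 169 182 166 178 181 181 179]
[170 170 171 172 170 167 173 200 162 132 178 176 171 165 146 102 107 153
 199 208 162 174 177 177 176]
```

The left collar snapped: its ear spacing went from about 21 to 11 mm and the squeeze stopped at 34 mm. Now the right lamp again, at the lower height.

Call:
play_rows --plan '[[[-0.08,-0.74,0,0,0,0,0.22],[-0.08,-0.74,0,0,0,0,0.22],[-0.08,-0.74,0,0,0,0,0.22],[-0.08,-0.74,0,0,0,0,0.22],[0,0,0,0,0,0,0.22],[0,0,0,0,0,0,0.22]]]'

```text
time_s: 16.5
position: [0.4238, 0.0644, 0.2558]
tcp_rot: [[0.993, -0.12, 0.002], [-0.12, -0.993, 0.0], [0.002, -0.0, -1.0]]
force: [1.5, 0.1, -1.7]
opening: 0.617
```

```bash
python3 - <<'E'
from ears import *
s=read_state();print(s['position'],L(s['position']),s['force'],s['opening'])
E
```

```text
[0.42381946 0.06436822 0.25582692] [-0.1848 -0.0075] [ 1.51993839  0.12996971 -1.70616965] 0.6168244646379599
```

Call:
play_rows --plan '[[[0.31,-0.027,0,0,0,0,0.22],[0.31,-0.027,0,0,0,0,0.22],[0.31,-0.027,0,0,0,0,0.22],[0.31,-0.027,0,0,0,0,0.22],[0,0,0,0,0,0,0.22],[0,0,0,0,0,0,0.1],[0,0,0,0,0,0,0.0],[0,0,0,0,0,0,-0.1],[0,0,0,0,0,0,-0.2],[0,0,0,0,0,0,-0.29],[0,0,0,0,0,0,-0.29],[0,0,0,0,0,0,-0.29]]]'

```text
time_s: 17.7
position: [0.4838, 0.0601, 0.2554]
tcp_rot: [[0.993, -0.117, -0.001], [-0.117, -0.993, 0.0], [-0.001, -0.0, -1.0]]
force: [-1.9, 0.1, -0.9]
opening: 0.393
```

Call:
play_rows --plan '[[[0,0,0,0,0,0,-0.29],[0,0,0,0,0,0,0.0],[0,0,0,0,0,0,0.22],[0,0,0,0,0,0,0.22],[-0.32,0.035,0,0,0,0,0.22],[-0.32,0.035,0,0,0,0,0.22],[-0.32,0.035,0,0,0,0,0.22],[-0.32,0.035,0,0,0,0,0.22],[0,0,0,0,0,0,0.22]]]'

```text
time_s: 18.6
position: [0.4185, 0.0674, 0.2555]
tcp_rot: [[0.993, -0.116, -0.002], [-0.116, -0.993, 0.0], [-0.002, 0.0, -1.0]]
force: [0.5, -0.4, -1.8]
opening: 0.612
```

```bash
python3 - <<'E'
from ears import *
a=snap('top','t11');s=read_state();print(s['position'],L(s['position']),s['force'],s['opening'])
a0=cv2.imread('pics/t0.png')
for ly in(.1445,-.004):
  for lx in(-.003,-.007): print(ly,lx);print(prof(a0,ly,lx));print(prof(a,ly,lx))
E
```

```text
[0.42044837 0.06705345 0.25583131] [-0.1884 -0.0052] [-0.07786899 -0.27244209 -1.05589085] 0.6114948382909451
0.1445 -0.003
[196 186 192 188 158  99 108 177 242 228 172 199 209 184 140 167 135 112
 149 237 192 160 162 177 185]
[190 179 184 179 153 132 132 120 132 214 221 130  98 111 122 204 178 144
 134 146 155 148 157 172 180]
0.1445 -0.007
[180 164 158 148 126  87 100 169 216 213 182 181 179 139  90  93  88  96
 144 205 202 188 183 183 181]
[174 159 151 146 155 180 175 116 127 182 202 104  84 106 155 242 189 177
 176 177 178 178 178 177 175]
-0.004 -0.003
[204 211 210 199 181 183 193 203 182 131 164 181 187 188 179 181 181 209
 239 215 172 171 169 172 180]
[197 205 203 192 173 169 154 147 149 153 205 167 153 166 167 223 203 175
 157 150 161 167 164 168 174]
-0.004 -0.007
[173 174 175 176 174 167 152 167 152 138 182 180 175 168 145  85  99 134
 169 182 166 178 181 181 179]
[168 168 169 170 170 171 173 159 153 176 227 176 158 155 184 241 218 178
 166 175 175 175 175 176 174]
```

Both are shut. Now I return the pliers to the mat.

Call:
play_rows --plan '[[[0,0,0.7,0,0,0,0.22],[0,0,0.7,0,0,0,0.22],[-0.065,-0.84,0,0,0,0,0.22],[-0.065,-0.84,0,0,0,0,0.22],[-0.065,-0.84,0,0,0,-0.034,0.22],[-0.065,-0.84,0,0,0,-0.034,0.22],[-0.065,-0.84,0,0,0,-0.034,0.22],[-0.065,-0.84,0,0,0,-0.034,0.22],[-0.065,-0.84,0,0,0,0,0.22],[-0.065,-0.84,0,0,0,0,0.22],[-0.065,-0.84,0,0,0,0,0.22],[0,0,0,0,0,0,0.22]]]'

```text
time_s: 19.85
position: [0.3921, -0.3182, 0.3258]
tcp_rot: [[0.853, -0.522, 0.002], [-0.522, -0.853, -0.006], [0.005, 0.004, -1.0]]
force: [0.3, -0.0, -1.4]
opening: 0.611
```

Call:
play_rows --plan '[[[0,0,-0.8,0,0,0,0.22],[0,0,-0.8,0,0,0,0.22],[0,0,-0.8,0,0,0,0.22],[0,0,-0.8,0,0,0,0.22],[0,0,-0.8,0,0,0,0.22],[0,0,-0.8,0,0,0,0.22],[0,0,-0.6,0,0,0,0.22],[0,0,0,0,0,0,0.22],[0,0,0,0,0,0,0.22]]]'

```text
time_s: 20.75
position: [0.3919, -0.3114, 0.0555]
tcp_rot: [[0.856, -0.517, 0.0], [-0.517, -0.856, -0.0], [0.0, -0.0, -1.0]]
force: [0.4, -0.5, -0.6]
opening: 0.612
```

Call:
play_rows --plan '[[[0,0,-0.4,0,0,0,0.22],[0,0,-0.3,0,0,0,0.22],[0,0,-0.2,0,0,0,0.22],[0,0,0,0,0,0,0.22],[0,0,0,0,0,0,0.22],[0,0,0,0,0,0,0.3],[0,0,0,0,0,0,0.4],[0,0,0,0,0,0,0.8],[0,0,0,0,0,0,0.8]]]'

```text
time_s: 21.65
position: [0.3914, -0.3112, 0.0109]
tcp_rot: [[0.856, -0.518, 0.001], [-0.518, -0.856, -0.001], [0.001, 0.0, -1.0]]
force: [-0.5, -0.3, 0.2]
opening: 0.802
```

Call:
play_rows --plan '[[[0,0,0.3,0,0,0,0.8],[0,0,0.8,0,0,0,0.8],[0,0,0.8,0,0,0,0.8],[0,0,0.8,0,0,0,-1],[0,0,0.8,0,0,0,-1],[0,0,0.8,0,0,0,-1],[0,0,0.8,0,0,0,-1],[0,0.6,0,0,0,0.04,-1],[0,0.8,0,0,0,0.04,-1],[0,0.8,0,0,0,0.04,-1],[0,0.8,0,0,0,0.04,-1],[0,0,0,0,0,0,-1]]]'

```text
time_s: 22.85
position: [0.3891, -0.1559, 0.2653]
tcp_rot: [[0.999, -0.036, -0.003], [-0.036, -0.999, 0.004], [-0.003, -0.003, -1.0]]
force: [-0.6, 0.1, -0.9]
opening: 0.161
```

```bash
python3 - <<'E'
from pl import *
a=snap('top','t12');pliers(a);s=read_state();print(s['position'],s['tcp_rot'][0],s['opening'],s['force'])
E
```

```text
comp 336 [ 0.3105038  -0.25942675] -51.03502721285766 0.2209441855568169
comp 53 [ 0.41814206 -0.29026669] -47.96426901652571 0.06910200611271322
comp 37 [ 0.43096386 -0.16534347] -42.60283096218801 0.05581822118114769
[ 0.39034717 -0.15858109  0.26564683] [ 9.99267161e-01 -3.82725551e-02 -5.94041245e-04] 0.12083346988861068 [0.19859765 0.39379565 0.09001799]
```

Pliers are released. The arm's shadow spoils the check from here, so I'll recheck later. Now the door path.

```bash
python3 - <<'E'
from ears import *
pr=None
for t in(.9,.8,.7,.6,.5,.4,.3,.2,.1,.05,0,-.04):
    e=.0095*np.cos(t)+.015*abs(np.sin(t))
    p=np.array([-.085,.2])+.19*np.array([-np.sin(t),-np.cos(t)])+(.014+e)*np.array([-np.cos(t),np.sin(t)])
    w=c+X*p[0]+Y*p[1];print(t,w.round(4),None if pr is None else ((w-pr)/.05).round(2));pr=w
E
```

```text
0.9 [0.3681 0.1854] None
0.8 [0.3766 0.1678] [ 0.17 -0.35]
0.7 [0.3869 0.1511] [ 0.21 -0.34]
0.6 [0.399  0.1353] [ 0.24 -0.31]
0.5 [0.4128 0.1208] [ 0.28 -0.29]
0.4 [0.4281 0.1078] [ 0.31 -0.26]
0.3 [0.4448 0.0963] [ 0.33 -0.23]
0.2 [0.4628 0.0867] [ 0.36 -0.19]
0.1 [0.4818 0.079 ] [ 0.38 -0.15]
0.05 [0.4916 0.0759] [ 0.2  -0.06]
0 [0.5016 0.0733] [ 0.2  -0.05]
-0.04 [0.5085 0.0717] [ 0.14 -0.03]
```

Call:
play_rows --plan '[[[-0.08,0.85,0,0,0,0,-1],[-0.08,0.85,0,0,0,0,-1],[-0.08,0.85,0,0,0,0,-1],[-0.08,0.85,0,0,0,0,-1],[-0.08,0.85,0,0,0,0,-1],[-0.08,0.85,0,0,0,0,-1],[0,0.8,0,0,0,0,-1],[0,0.8,0,0,0,0,-1],[0,0,0,0,0,0,-1]]]'

```text
time_s: 23.8
position: [0.368, 0.1772, 0.2658]
tcp_rot: [[0.999, -0.037, 0.002], [-0.037, -0.999, 0.002], [0.002, -0.002, -1.0]]
force: [1.7, -1.2, 0.5]
opening: 0.001
```

Call:
play_rows --plan '[[[0,0.1,-0.6,0,0,0,-1],[0,0.05,-0.6,0,0,0,-1],[0,0,-0.45,0,0,0,-1],[0,0,0,0,0,0,-1]]]'

```text
time_s: 24.2
position: [0.3659, 0.18, 0.1809]
tcp_rot: [[0.999, -0.043, -0.006], [-0.043, -0.999, -0.002], [-0.006, 0.002, -1.0]]
force: [-0.1, 0.4, -1.0]
opening: 0.005
```

```bash
python3 - <<'E'
from pl import *
a=snap('top','t13');pliers(a);s=read_state();print(s['position'],s['force'])
E
```

```text
comp 80 [ 0.38397118 -0.331595  ] -30.60211013858612 0.07680103573589614
comp 75 [ 0.4079821  -0.28918003] -30.76570775667344 0.07733922669690071
[0.36711011 0.18033366 0.18222978] [ 0.20150463 -0.67203596  0.19805203]
```

The pliers lie on the mat as before, at the same yaw. Now I sweep the door shut.

Call:
play_rows --plan '[[[0.19,-0.25,0,0,0,0,-1],[0.21,-0.34,0,0,0,0,-1],[0.24,-0.31,0,0,0,0,-1],[0.28,-0.29,0,0,0,0,-1],[0.31,-0.26,0,0,0,0,-1],[0.33,-0.23,0,0,0,0,-1],[0.36,-0.19,0,0,0,0,-1],[0.38,-0.15,0,0,0,0,-1],[0.2,-0.06,0,0,0,0,-1],[0.2,-0.05,0,0,0,0,-1],[0,0,0,0,0,0,-1]]]'

```text
time_s: 25.35
position: [0.4991, 0.0748, 0.1832]
tcp_rot: [[0.999, -0.042, -0.008], [-0.042, -0.999, 0.0], [-0.008, 0.0, -1.0]]
force: [-7.3, -0.2, 5.1]
opening: 0.001
```

Call:
play_rows --plan '[[[0.08,-0.01,0,0,0,0,-1],[0.06,-0.01,0,0,0,0,-1],[0,0,0,0,0,0,-1],[0,0,0,0,0,0,-1]]]'

```text
time_s: 25.75
position: [0.499, 0.0748, 0.1827]
tcp_rot: [[0.999, -0.041, -0.021], [-0.041, -0.999, 0.001], [-0.021, 0.0, -1.0]]
force: [-17.5, -0.3, 11.6]
opening: 0.006
```

Hard stop. I'll back off and lift away.

Call:
play_rows --plan '[[[-0.4,0.04,0,0,0,0,-1],[-0.5,0.05,0,0,0,0,-1],[-0.3,0,0.8,0,0,0,-1],[0,0,0.9,0,0,0,-1],[-0.3,-0.5,0.7,0,0,-0.02,-1],[-0.3,-0.85,0.3,0,0,0,-1],[0,-0.95,0,0,0,0,-1],[0,-0.95,0,0,0,0,-1],[0,-0.6,0,0,0,0,-1],[0,0,0,0,0,0,-1]]]'

```text
time_s: 26.75
position: [0.4203, -0.1181, 0.3191]
tcp_rot: [[0.994, -0.109, 0.003], [-0.109, -0.994, -0.004], [0.004, 0.003, -1.0]]
force: [0.6, 0.3, -0.2]
opening: 0.003
```

```bash
python3 - <<'E'
from pl import *
a=snap('top','t14');b=snap('side','s14');s=read_state();print(s['position'],s['tcp_rot'][0],s['force'])
A=cv2.resize(a[170:350,180:420],(400,300),interpolation=cv2.INTER_CUBIC);B=cv2.resize(b[180:345,215:435],(400,300),interpolation=cv2.INTER_CUBIC)
cv2.imwrite('pics/c13.png',cv2.resize(np.hstack([A,B]),(800,300))[:,:,::-1])
E
```

```text
[ 0.41925737 -0.11449261  0.31846558] [ 0.99436703 -0.10598644  0.00103955] [ 0.93226575  0.29444581 -0.55718489]
```

View pics/c13.png

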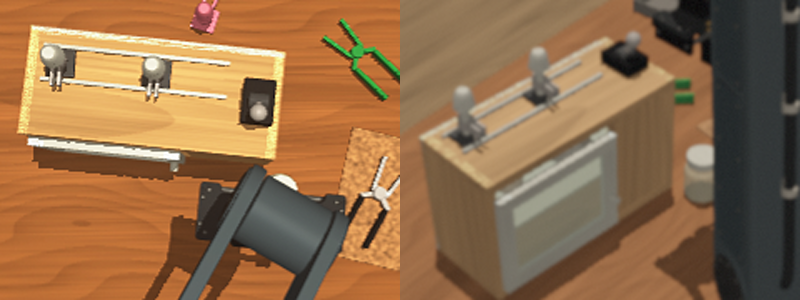

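```bash
python3 - <<'E'
from ears import *
a=cv2.imread('pics/t14.png').astype(int)
sat=a.max(2)-a.min(2);w=(sat<45)&(a.max(2)>150)
top=[];bot=[]
for ly in np.arange(-.01,.19,.01):
    xs=np.arange(-.13,-.07,.0005)
    v=[]
    for lx in xs:
        q=proj('top',[*(c+X*lx+Y*ly),.21]);v.append(w[int(round(q[1])),int(round(q[0]))])
    v=np.array(v)
    if v.any(): top.append((ly,xs[v].min(),xs[v].max()))
t=np.array(top);print(t.round(4))
for k in(1,2): print(np.polyfit(t[2:-2,0],t[2:-2,k],1))
# cabinet front top edge for reference
g=cv2.GaussianBlur(a.astype(np.float32).mean(2),(3,3),0)
f=[]
for ly in np.arange(-.12,.19,.01):
    xs=np.arange(-.1,-.07,.0005);q=np.array([proj('top',[*(c+X*x+Y*ly),.24]) for x in xs],np.float32)
    p=cv2.remap(g,q[:,0],q[:,1],cv2.INTER_LINEAR).ravel();f.append((ly,xs[np.argmax(np.abs(np.gradient(p)))]))
f=np.array(f);print('front',np.polyfit(f[:,0],f[:,1],1))
E
```

```text
[[-0.01   -0.1005 -0.0905]
 [ 0.     -0.1015 -0.089 ]
 [ 0.01   -0.1    -0.09  ]
 [ 0.02   -0.101  -0.0885]
 [ 0.03   -0.0995 -0.0895]
 [ 0.04   -0.1005 -0.0875]
 [ 0.05   -0.1015 -0.0885]
 [ 0.06   -0.1    -0.0895]
 [ 0.07   -0.101  -0.088 ]
 [ 0.08   -0.099  -0.089 ]
 [ 0.09   -0.1    -0.09  ]
 [ 0.1    -0.101  -0.0885]
 [ 0.11   -0.0995 -0.0895]
 [ 0.12   -0.1005 -0.088 ]
 [ 0.13   -0.1015 -0.089 ]
 [ 0.14   -0.1    -0.09  ]
 [ 0.15   -0.0985 -0.088 ]
 [ 0.16   -0.0995 -0.0895]
 [ 0.17   -0.1005 -0.0905]
 [ 0.18   -0.099  -0.0885]]
[ 0.005     -0.1006125]
[-0.00058824 -0.0888875 ]Traceback (most recent call last):
  File "<stdin>", line 18, in <module>
  File "h.py", line 13, in proj
    c=camera_params(n);K=np.array(c['intrinsics']);x=np.array(c['R'])@np.array(X)+np.array(c['t'])
ValueError: time passes only in moves, steps and waits
```

The door is at about 0.005 rad, so shut. Now I approach the switch from the front.

Call:
play_rows --plan '[[[0.7,0.07,0,0,0,0,-1],[0.7,0.07,0,0,0,0,-1],[0.7,0.07,0,0,0,0,-1],[0,0,-0.6,0,0,0,-1],[0,0,0,0,0,0,-1]]]'

```text
time_s: 27.35
position: [0.5223, -0.1006, 0.2849]
tcp_rot: [[0.995, -0.101, -0.008], [-0.101, -0.995, 0.003], [-0.008, -0.003, -1.0]]
force: [-1.1, 1.0, -0.2]
opening: 0.009
```

Call:
play_rows --plan '[[[0.24,-0.026,0,0,0,0,-1],[0.24,-0.026,0,0,0,0,-1],[0.24,-0.026,0,0,0,0,-1],[0.24,-0.026,0,0,0,0,-1],[0.24,-0.026,0,0,0,0,-1],[0.1,-0.01,0,0,0,0,-1],[0,0,0,0,0,0,-1]]]'

```text
time_s: 28.05
position: [0.589, -0.1109, 0.2878]
tcp_rot: [[0.995, -0.104, -0.003], [-0.104, -0.995, -0.0], [-0.003, 0.001, -1.0]]
force: [-3.6, -1.1, 2.4]
opening: 0.005
```

Call:
play_rows --plan '[[[0.12,-0.013,0,0,0,0,-1],[0.06,-0.006,0,0,0,0,-1],[0,0,0,0,0,0,-1],[0,0,0,0,0,0,-1]]]'

```text
time_s: 28.45
position: [0.5897, -0.1109, 0.2878]
tcp_rot: [[0.994, -0.104, -0.021], [-0.104, -0.995, 0.001], [-0.021, 0.001, -1.0]]
force: [-21.1, -1.3, 12.1]
opening: 0.005
```

At the stop. I'll retreat to clear both views of the switch, the lamps and the mat.

Call:
play_rows --plan '[[[-0.4,0.04,0,0,0,0,-1],[-0.5,0.05,0,0,0,0,-1],[-0.6,0,0.7,0,0,0,-1],[-0.9,0,0.3,0,0,0,-1],[-0.8,0.5,0,0,0,0,-1],[0,0.9,0,0,0,0,-1],[0,0.9,0,0,0,0,-1],[0,0.9,0,0,0,0,-1],[0,0.9,0,0,0,0,-1],[0,0,0,0,0,0,-1],[0,0,0,0,0,0,-1]]]'

```text
time_s: 29.55
position: [0.4388, 0.0992, 0.3382]
tcp_rot: [[0.995, -0.101, 0.002], [-0.101, -0.995, 0.0], [0.002, -0.0, -1.0]]
force: [0.8, 0.3, -1.3]
opening: 0.009
```

```bash
python3 - <<'E'
from pl import *
a=snap('top','t15');b=snap('side','s15');pliers(a);s=read_state();print(s['position'],s['force'],s['time_s'])
A=cv2.resize(a[170:340,120:460],(800,400),interpolation=cv2.INTER_CUBIC);
B=b[170:345,215:475];B=cv2.resize(B,(297,200))
o=np.zeros((600,800,3),np.uint8);o[:400]=A;o[400:,:297]=B;o[400:,300:700]=cv2.resize(a[205:255,300:400],(400,200),interpolation=cv2.INTER_CUBIC)
cv2.imwrite('pics/c14.png',o[:,:,::-1])
E
```

```text
comp 79 [ 0.38372069 -0.33138382] -30.437494847142645 0.07681352922222981
comp 74 [ 0.40827375 -0.289287  ] -30.908359894173056 0.07734334475927689
[0.43881284 0.09756151 0.33808543] [ 0.51725594 -0.68373464 -0.1628273 ] 29.65
```

View pics/c14.png

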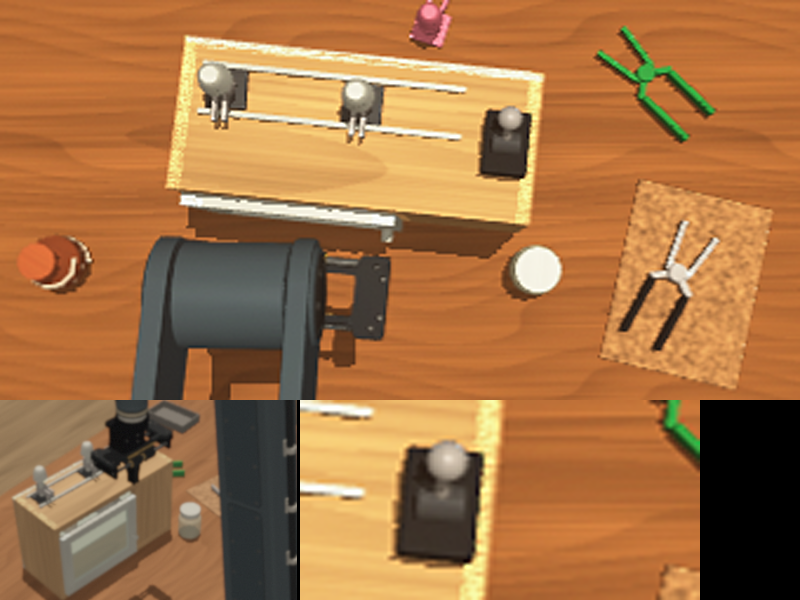

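All goals are met in the picture. The switch ball is at (336.8,220.1), against (336.2,220.4) at the start when it was on. I'll hand in.

```bash
python3 -c "
from rig import *
print(hand_in())"
```

```text
the job is handed in; nothing more can be done
None
```

The job is done and handed in at about 29.7 s on the robot's clock; `hand_in()` gives no verdict. I flipped the switch to the front, squeezed both lamp collars shut with the pliers and laid the pliers back on the mat. Then I pushed the door shut and flipped the switch to the back.

**Last checks**
- **Switch:** the lever tip is back at its starting "on" position to within about one pixel.
- **Collars:** both show ear spacing of about 10–11 mm between ear centres, down from about 21 mm, and each squeeze stopped on the shut ears.
- **Door:** it measured about 0.005 rad after a firm stop.
- **Pliers:** they lie on the mat at almost the same place and angle as before.
- **Lamps, vase and jar:** the lamps stand upright. The vase and jar look unmoved, judged by eye.

**What failed or disagreed**
- My first squeeze on the right lamp missed, because the jaws rode above the ears. I saw this in the picture, lowered the pliers 8 mm, and the repeat snapped it shut.
- One pliers check was spoiled by the arm's shadow; I repeated it with the arm clear.
- One cross-check script, a fit of the cabinet's front edge, stopped with an error. I did not repeat it because the door reading was already clear.
- I did not measure the quail and bowl separately. The robot never reached into the cabinet.

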